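Roll the mixer roller up its loading ramp and lock it in

TASK

Slowly push the white roller up the ramp with your fingertips, without letting it roll back, until it tips over the crest and rests against the stop plate at the top. Then push the red keeper arm round with a fingertip until it lies straight across the lane behind the roller. Do not pinch or lift the roller, and leave the tube, the jar and the bottle where they stand.

Things in the scene. Friction and masses are not known exactly. Their poses are not given: they have to be found in the camera images.
- ramp: Fixed ramp, aluminium floor between two blue rails on a grey base plate 294 x 120 mm. Origin: centre of the underside, on the table; +x uphill along the lane, z up. Lane 86 mm wide (y = -43 to 43 mm); rails 8 mm thick, 9 mm above the floor; downhill end open. At the top an upright grey stop plate, 80 mm high, its face at x = 130 mm. Base and rails do not move.
- slope: The ramp's rising floor (fixed, polished; thin black centre line). Origin on the floor, mid-lane, halfway up; x uphill along it, z square to it. Floor height above the table, by ramp x: open end x = -140 mm, 18 mm; foot x = -70, 16; crest x = 70, 36 (8 degree rise); then down 6 degrees to the stop plate x = 130, 29.
- roller: Loose white cylinder, 50 mm in diameter, 80 mm long, about 0.3 kg, grey bands, steel ends. Origin at its centre; its y axis is its axis, across the lane (x, z turn as it rolls). Starts in the hollow at the ramp's foot, centre at ramp x = -71 mm, 41 mm above the table; let go on the slope it rolls back there. Past the crest it runs by itself the last 35 mm to the stop plate.
- seat (a point): Where the roller's centre is when it rests against the stop plate, mid-lane: ramp x = 105 mm, 57 mm above the table.
- keeper (a joint): Angle of the red keeper arm about its upright pin. 0: arm points straight downhill, outside the rail; negative (to -1.0): splayed outward; growing positive it swings in over the rail; 1.57 (end stop): straight across the lane behind a seated roller. Starts between -0.9 and -0.05; light friction (under 2 N at the peg); stays where it is left.
- keeper_hinge (a point): On the keeper's pin, fixed to the ramp: ramp x = 72 mm, y = 67 mm, 54 mm above the table (the mid-height of the arm, which is 10 mm wide and 12 mm high).
- keeper_peg (a point): On the axis of the upright red peg at the keeper's free end, 72 mm from the pin: peg 12 mm in diameter, from 48 to 80 mm above the table; this point is 64 mm above the table.
- sample_tube: Bystander: standing clear sample tube with teal screw cap, 41 mm across, 94 mm high, on the keeper's side of the ramp. Origin: centre of its underside.
- jar: Bystander: small jar with orange screw cap, 41 mm across, 53 mm high, on the keeper's side of the ramp. Origin: centre of its underside.
- dropper: Bystander: small white bottle with screw cap, 50 mm across, 100 mm high, on the other side of the ramp. Origin: centre of its underside.
Things that resemble listed ones, but are neither listed nor needed, are in the scene too. What is shaped like the roller but blue or green is not meant.

How it is judged:
On the way, in this order (a step that is already met when the one before it is completed fails the run):
1. the roller rests against the stop plate, keeper still open (x of roller in the frame of ramp above 0.1 m and linear speed of roller below 0.03 m/s and value of joint keeper below 0.5 rad), for 0.2 s.
2. the keeper lies across the lane behind the roller (value of joint keeper above 1.4 rad and x of roller in the frame of ramp above 0.1 m), for 0.2 s.
At the end, for the whole second after the job is handed in: The roller is at rest in the seat against the stop plate (within 5 mm along the lane, 10 mm overall), the keeper is swung across the lane (past 1.4 rad of 1.57), and the three bystanders stand upright (all of step 2 and distance between roller and seat below 0.01 m and linear speed of roller below 0.02 m/s and angle between each of sample_tube, jar, dropper's own z axis and vertical below 0.2 rad); the robot touches nothing.
It fails at once if the roller is lifted more than 12 mm off the ramp (z of roller in the frame of slope above 0.037 m).
It fails at once if the roller runs loose on the slope: faster than 0.15 m/s with nothing touching it (x of roller in the frame of ramp between -0.055 and 0.065 m and linear speed of roller above 0.15 m/s and contact force between roller and the fingers below 0.01 N and contact force between roller and the arm below 0.01 N).
It fails at once if the roller is flung, faster than 0.5 m/s (linear speed of roller above 0.5 m/s).
It fails at once if a bystander is moved more than 15 mm (distance of any of sample_tube, jar, dropper from where it was at the start of the episode above 0.015 m).
It also fails if it takes over 58 s, if anything falls off the work surface, if the arm or the gripper's body presses on something with over 40 N, if the wrist force passes 120 N, or if a joint passes its speed limit or range.

ROBOT

A 7-joint arm with a two-finger parallel gripper is mounted at the origin on a cart in front of the work surface, level with it; the furniture and walls round the work are solid. World frame = base frame: x ahead of the robot, y to its left, z up, the work surface at z = 0. Lengths are in m, angles in rad, forces in N, time in s.
With the tool pointing down it reaches from about 0.4 to 0.75 m from the base axis. Payload 19.5 kg.
Tool frame: the origin (TCP) lies midway between the tips of the shut fingers; the grasp point (between the pads) lies 19 mm behind it; y points along the fingers, z is the direction in which the jaws open and shut, and the axes are right-handed (so a half turn about y gives the same grasp; the last joint's range is limited). The gripper opens to 85 mm and grips with 20 to 120 N. Pads are 22 mm wide; open, the fingers measure 114 mm over their backs; the gripper's body (76 mm by 85 mm) begins 54 mm behind the grasp point. The pads swing forward as they close: fully open they stand 13 mm farther back than shut.
Start: joints at [1.228, 0.707, -0.028, 1.485, 0.022, 0.951, -0.075], TCP at [0.17, -0.549, 0.207] pointing down, gripper open.
Joint ranges: [-2.71, 2.71], [-0.32, 2.16], [-1.57, 1.52], [0, 2.45], [-1.46, 4.6], [0, 2.02], [-2.83, 2.83]. Speed limits (rad/s): [1.89, 1.89, 2.57, 2.57, 3.01, 3.01, 3.01].

INTERFACE

Orientations are given as a unit quaternion [w, x, y, z].
In Python, from bench import sensors, eyes, job, spotter gives the robot as it stands.
- The arm moves only by the tool step_arm, never from a script. Its argument "steps" is a list of rows, each a list of 3 entries, a list of its own where there are three numbers: the turn, a rotation vector about the tool's x, y, z each as a share of 360 degrees, from -1 to 1, then the shift along the tool's x, y, z each as a share of 80 cm, from -1 to 1, then the closure, from 0 (fully open) to 1 (shut). A call has 1 to 10 rows; each row shifts and turns the commanded pose from where the row before left it, along the tool's axes as they then stand; what a row does not reach is not made up. A row lasts 1/12 s, in which the tool goes at most 41.7 mm and 7.16 degrees, less where a joint would pass 70% of its speed; a pose out of reach is approached as far as the arm can. A call with a number of a shift or a turn outside -1 to 1 is refused whole. A call with a gripper value outside its range is refused whole. The fingers move at their own pace and stop on an object; the grip force is fixed at half the most. Time passes only in rows, so rows that do not move let the fingers close. It gives the time, the measured TCP pose, the force and the opening at its end, in the units of the state.
- sensors.state(): the state, without advancing time (a new reading comes with each control period).
- eyes.grab_frame(name): name is "scene" or "top" or "wrist"; returns a dict with "img" (384x512x3 uint8, blue, green, red), "z_map" (384x512 float32, m along the optical axis (not along the pixel's ray), 0 where there is no reading), "vertical_fov" (degrees; the focal length in pixels is half the picture's height over the tangent of half this angle, whatever the lens; pixels are square), "cx", "cy" (the principal point, pixels), "k1" (the pictures are not rectified: a ray, as slopes to the right and down, at radius r is drawn at 1 + k1 r^2 times it, then the intrinsics apply), "camera_from_world" (4x4, takes a point from world to camera coordinates). Camera axes: x right, y down, z forward; pixel columns grow to the right and rows downward; lengths in m; the calibration is good to about 2 mm. A picture is of the moment at which its call begins.
- job.finish_job(): hands the job in, once; it reports no verdict.
Trained networks look in a picture, given as the dict that the camera call returned (one of the last four; its "shot" number tells which), for a name from the list of things; names that differ only in an ending like _2 or _b are one class to them, and where a whole thing is asked for, a point or a joint stands for the part that bears it (a point fixed in the world has none). Each returns a list of dicts, best first, with "p" (0 to 1); they miss things now and then, are a little off and sometimes report something else, mostly with a low value. They report only what shows in the picture. A call takes as long as a camera call. They do not tell look-alikes from the thing itself.
- spotter.spot_in(picture, label): "location" ([x, y, z] in m, in the coordinates of the camera as it stood for that picture, good to about 4 mm: the middle of the surface that is visible of it).
- spotter.place_of(picture, label): "location" ([x, y, z] in m, in the coordinates of the camera as it stood for that picture, good to about 4 mm: a listed point, or the origin of a listed thing).
The state is a dict: "time_s": time; "joint_positions": joint angles; "qvel": joint speeds; "joint_torque": joint torques, N m; "ee_pos": TCP position; "eef_rot": TCP orientation; "wrist_force": force on the tool from outside, world axes, zero at the start; "moment": the same for the moment, N m; "gripper_width": opening from 0.0 (shut) to 1.0 (fully open).
Only numpy, scipy, OpenCV 4.12 (cv2) and the standard library are available. Lean on these libraries where they do the work, as an engineer would, in place of code of your own. Each camera call takes 0.05 s, during which the arm holds its last target.

## Working session

There is one attempt and no reset: what is moved stays moved. The work goes in short steps, Python scripts to look and compute and a tool call to move; the robot and the scene stay as the last step left them, time stands still between calls to the robot, and variables do not carry over. Pictures are saved under pics/ and viewed, and the job is handed in when it is done.

Besides the shell and the picture viewer there is one more tool, called after "Emit:" by a JSON object that holds its "method" and its "body", one argument or row to a line. step_arm: Moves the arm, as the interface text tells. Its arguments: {"type":"object","properties":{"steps":{"type":"array"}},"required":["steps"]}

```bash
mkdir -p pics; cat > h.py <<'E'
import numpy as np,cv2
from bench import sensors,eyes,job,spotter
def K(f):
    h=f["img"].shape[0]; fl=h/2/np.tan(np.radians(f["vertical_fov"])/2)
    return fl
def w2p(f,P):
    T=np.array(f["camera_from_world"]);c=T[:3,:3]@np.array(P)+T[:3,3]
    s=c[:2]/c[2];s=s*(1+f["k1"]*(s@s));return s*K(f)+[f["cx"],f["cy"]]
def c2w(f,c):
    T=np.linalg.inv(np.array(f["camera_from_world"]));return T[:3,:3]@np.array(c)+T[:3,3]
def px2w(f,u,v,z=None):
    d=(np.array([u,v])-[f["cx"],f["cy"]])/K(f);s=d.copy()
    for _ in range(20): s=d/(1+f["k1"]*(s@s))
    if z is None:
        D=f["z_map"][int(round(v)),int(round(u))];return c2w(f,[s[0]*D,s[1]*D,D])
    a=c2w(f,[0,0,0]);b=c2w(f,[s[0],s[1],1]);t=(z-a[2])/(b[2]-a[2]);return a+t*(b-a)
E
python3 - <<'E'
from h import *
print(sensors.state())
for n in ["scene","top"]:
    f=eyes.grab_frame(n);cv2.imwrite(f"pics/{n}0.png",f["img"])
    print(n,c2w(f,[0,0,0]).round(3))
    for l in ["ramp","slope","roller","seat","keeper_hinge","keeper_peg","sample_tube","jar","dropper"]:
        try: print(l,[(round(d["p"],2),c2w(f,d["location"]).round(4).tolist(),w2p(f,c2w(f,d["location"])).round().tolist()) for d in spotter.place_of(f,l)[:4]])
        except Exception as e: print(l,e)
E
```

```text
{'time_s': 0.0, 'joint_positions': array([ 1.22833128,  0.70710783, -0.02763334,  1.48497511,  0.0220162 ,
        0.95091689, -0.07549059]), 'qvel': array([ 0.00037476,  0.00145908,  0.00013949,  0.00023985,  0.00071104,
       -0.0010758 ,  0.00203813]), 'joint_torque': array([-1.60593104e-04, -8.83204651e+01,  1.23450950e+00, -2.36167538e+01,
        1.69001642e-02,  6.49918235e-03,  1.27476114e-04]), 'ee_pos': array([ 0.17026111, -0.5489133 ,  0.20613019]), 'eef_rot': array([ 0.10587506, -0.10601886,  0.69950825, -0.69874079]), 'wrist_force': array([ 0.47906975, -0.25357112,  0.25352829]), 'moment': array([ 0.01351726, -0.04910591, -0.05980587]), 'gripper_width': 1.0024316064964607}
scene [ 0.033 -1.124  0.637]
ramp [(0.65, [0.5213, -0.3101, 0.0039], [282.0, 234.0])]
slope [(0.37, [0.518, -0.3078, 0.0237], [281.0, 228.0])]
roller [(0.86, [0.6832, 0.0948, 0.0205], [264.0, 160.0]), (0.78, [0.6655, -0.0584, 0.0215], [282.0, 178.0]), (0.67, [0.49, -0.2464, 0.041], [260.0, 213.0]), (0.59, [0.3067, -0.1869, 0.023], [187.0, 226.0])]
seat [(0.95, [0.5699, -0.4026, 0.0598], [320.0, 228.0]
[... 227 characters left out ...]
0033], [343.0, 234.0])]
dropper []
top [ 0.348 -0.175  0.993]
ramp [(0.59, [0.5189, -0.3119, 0.0016], [311.0, 189.0])]
slope [(0.44, [0.5149, -0.3097, 0.0266], [311.0, 189.0])]
roller [(0.96, [0.3044, -0.1963, 0.0246], [262.0, 280.0]), (0.94, [0.6831, 0.0988, 0.0221], [143.0, 120.0]), (0.6, [0.6588, -0.0644, 0.0222], [209.0, 130.0]), (0.57, [0.4857, -0.2459, 0.0403], [284.0, 200.0])]
seat [(0.78, [0.5672, -0.3966, 0.0553], [350.0, 165.0])]
keeper_hinge []
keeper_peg [(0.69, [0.5998, -0.2751, 0.0593], [298.0, 150.0])]
sample_tube [(0.76, [0.6081, -0.2029, 0.0], [266.0, 153.0])]
jar [(0.56, [0.6676, -0.3751, -0.0005], [335.0, 131.0])]
dropper [(0.76, [0.396, -0.3329, -0.0015], [320.0, 240.0])]
```

```bash
python3 - <<'E'
from h import *
import glob
f=eyes.grab_frame("top");im=f["img"]
cv2.imwrite("pics/topcrop.png",cv2.resize(im[80:290,220:420],None,fx=2.85,fy=2.85,interpolation=cv2.INTER_CUBIC))
cv2.imwrite("pics/top1.png",im)
s=eyes.grab_frame("scene")["img"]
cv2.imwrite("pics/scrop.png",cv2.resize(s[140:290,180:400],None,fx=3.5,fy=3.5,interpolation=cv2.INTER_CUBIC))
E
```

```text
(no output)
```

View pics/topcrop.png

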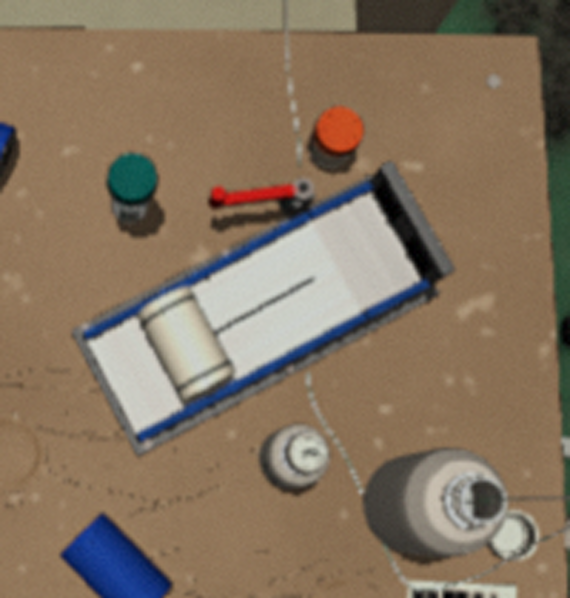

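View pics/scrop.png

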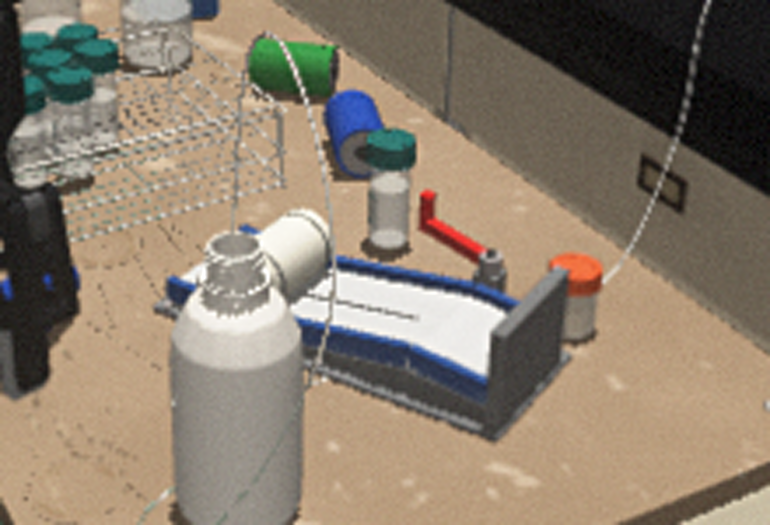

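View pics/top1.png

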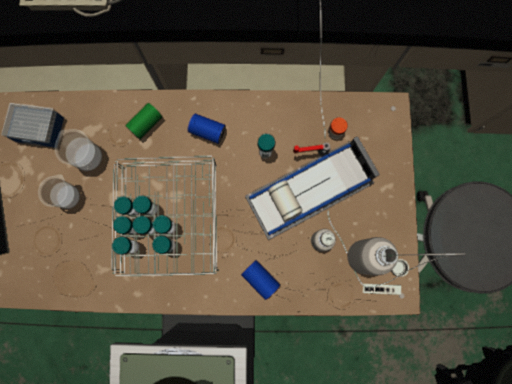

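```bash
cat >> h.py <<'E'
def ov(f,p,th,keep=None):
    im=cv2.resize(f["img"],None,fx=4,fy=4,interpolation=cv2.INTER_CUBIC)
    u=np.array([np.cos(th),np.sin(th)]);l=np.array([-u[1],u[0]])
    def P(x,y,z): return tuple(int(round(4*a+1.5)) for a in w2p(f,[*(np.array(p)+u*x/1e3+l*y/1e3),z/1e3]))
    def poly(q,c): cv2.polylines(im,[np.array([P(*a) for a in q])],True,c,1)
    poly([(-147,-60,0),(147,-60,0),(147,60,0),(-147,60,0)],(0,255,0))
    poly([(-140,-43,18),(-70,-43,16),(70,-43,36),(130,-43,29),(130,43,29),(70,43,36),(-70,43,16),(-140,43,18)],(0,0,255))
    poly([(130,-43,80),(130,43,80)],(255,0,255))
    poly([(72,67,54),(72,67,70)],(255,255,0))
    return im
E
python3 - <<'E'
from h import *
from scipy.optimize import least_squares
pts=[]
M={"ramp":(0,0),"slope":(0,0),"roller":(-71,0),"seat":(105,0),"keeper_hinge":(72,67)}
fs={n:eyes.grab_frame(n) for n in["scene","top"]}
for n,f in fs.items():
    for l,m in M.items():
        for d in spotter.place_of(f,l):
            w=c2w(f,d["location"])
            if l=="roller" and np.hypot(w[0]-.488,w[1]+.246)>.02: continue
            pts.append((l,m,w))
def r(q):
    u=np.array([np.cos(q[2]),np.sin(q[2])]);L=np.array([-u[1],u[0]])
    return np.concatenate([q[:2]+u*m[0]/1e3+L*m[1]/1e3-w[:2] for l,m,w in pts])
s=least_squares(r,[.52,-.31,-1.09],loss="soft_l1",f_scale=.003)
print(s.x,np.degrees(s.x[2]))
for (l,m,w),e in zip(pts,r(s.x).reshape(-1,2)): print(l,(e*1e3).round(1))
for n,f in fs.items():
    im=ov(f,s.x[:2],s.x[2])
    cv2.imwrite(f"pics/ov_{n}.png",im[90*4:90*4+600,230*4:230*4+680] if n=="top" else im[600:1150,190*4:190*4+760])
E
```

```text
[ 0.52041716 -0.30976862 -1.08526331] -62.18100711115248
ramp [-0.6 -3.2]
ramp [-52.2  90.5]
slope [ 0.9 -0.8]
keeper_hinge [-1.9 -3.9]
ramp [-0.4  4.1]
ramp [-49.2  87.4]
slope [2.6 2.1]
roller [ 1.6 -3.2]
seat [ 0.8 -1. ]
seat [ 47.8 -89.9]
keeper_hinge [0.4 1.4]
```

View pics/ov_top.png

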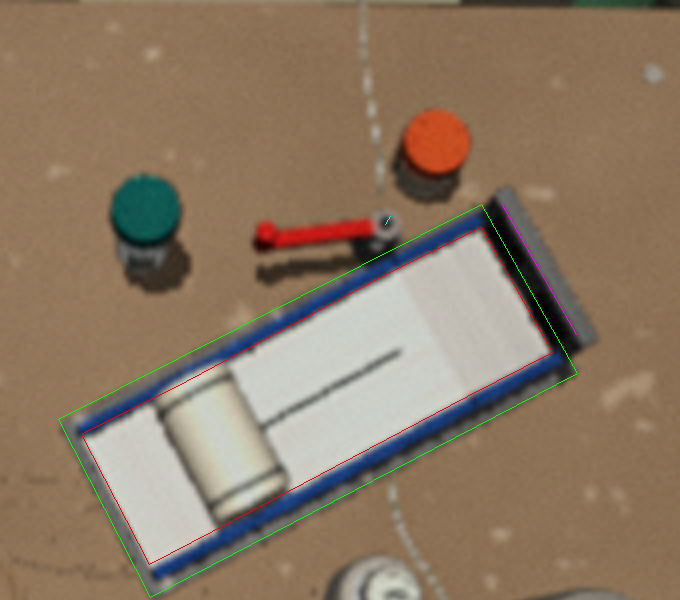

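View pics/ov_scene.png

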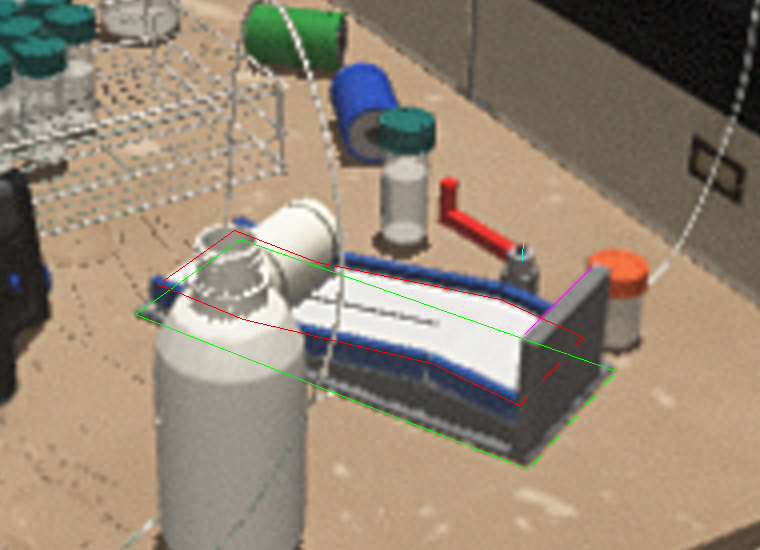

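```bash
cat >> h.py <<'E'
from scipy.spatial.transform import Rotation as R
p0=np.array([.5204,-.3098]);th=-1.0853
u=np.array([np.cos(th),np.sin(th)]);l=np.array([-u[1],u[0]])
def rw(x,y,z): return np.array([*(p0+u*x/1e3+l*y/1e3),z/1e3])
def Rt():
    q=sensors.state()["eef_rot"];return R.from_quat([q[1],q[2],q[3],q[0]])
Rd=R.from_matrix(np.array([[u[0],0,l[0]],[u[1],0,l[1]],[0,-1,0]]))
Rd2=R.from_matrix(np.array([[-u[0],0,-l[0]],[-u[1],0,-l[1]],[0,-1,0]]))
def ramp(p): d=np.array(p[:2])-p0;return np.round(np.array([d@u,d@l,p[2]])*1e3,1)
def st():
    s=sensors.state();print("t",round(s["time_s"],2),"ramp xyz",ramp(s["ee_pos"]),"w",s["ee_pos"].round(4),"F",s["wrist_force"].round(1),"grip",round(s["gripper_width"],3))
    for D in(Rd,Rd2): print(" turn deg to desired",(Rt().inv()*D).as_rotvec(degrees=True).round(2))
def plan(T,D=None):
    s=sensors.state();d=Rt().inv().apply(np.array(T)-s["ee_pos"]);print("shift mm",(d*1e3).round(1),"share",(d/.8).round(4))
E
python3 - <<'E'
from h import *
print(Rt().as_matrix().round(2),np.linalg.det(Rd.as_matrix()));st()
f=eyes.grab_frame("top")
for a in[(378,256),(388,255),(375,245),(340,240),(337,230),(323,238),(323,100),(324,130)]: print(a,px2w(f,*a).round(3))
plan(rw(-125,0,200))
z=f["z_map"]
# highest objects
E
```

```text
[[-0.96 -0.    0.3 ]
 [-0.3   0.   -0.96]
 [-0.   -1.   -0.  ]] 0.9999999999999992
t 1.7 ramp xyz [  48.4 -421.3  206.6] w [ 0.1704 -0.5492  0.2066] F [ 0.2  0.9 -0.7] grip 0.999
 turn deg to desired [   0.   -100.58   -0.  ]
 turn deg to desired [ 0.   79.42  0.  ]
(378, 256) [ 0.357 -0.42   0.174]
(388, 255) [ 0.359 -0.437  0.186]
(375, 245) [ 0.38  -0.422  0.149]
(340, 240) [ 0.397 -0.382 -0.002]
(337, 230) [ 0.421 -0.374  0.001]
(323, 238) [ 0.396 -0.324  0.101]
(323, 100) [ 0.747 -0.347  0.   ]
(324, 130) [ 0.668 -0.348  0.002]
shift mm [-382.3    6.6 -247.7] share [-0.4778  0.0083 -0.3097]
```

Emit:
{"method": "step_arm", "body": {
  "steps": [
    [[0,-0.0186,0],[0,-0.025,0],0.45],
    [[0,-0.0186,0],[0,-0.025,0],0.45],
    [[0,-0.0186,0],[0,-0.025,0],0.45],
    [[0,-0.0186,0],[0,0,0],0.45],
    [[0,-0.0186,0],[0,0,0],0.45],
    [[0,-0.0186,0],[0,0,0],0.45],
    [[0,-0.0186,0],[0,0,0],0.45],
    [[0,-0.0186,0],[0,0,0],0.45],
    [[0,-0.0186,0],[0,0,0],0.45],
    [[0,-0.0186,0],[0,0,0],0.45]
  ]
}}

```text
time_s: 2.58
ee_pos: [0.1703, -0.5492, 0.2666]
eef_rot: [0.475, -0.476, 0.523, -0.523]
wrist_force: [-0.3, 0.8, -0.1]
gripper_width: 0.553
```

Emit:
{"method": "step_arm", "body": {
  "steps": [
    [[0,-0.0186,0],[0,0,0],0.45],
    [[0,-0.0186,0],[0,0,0],0.45],
    [[0,-0.0186,0],[0,0,0],0.45],
    [[0,-0.0186,0],[0,0,0],0.45],
    [[0,-0.0186,0],[0,0,0],0.45]
  ]
}}

```text
time_s: 3.0
ee_pos: [0.1703, -0.5492, 0.2666]
eef_rot: [-0.606, 0.606, -0.364, 0.364]
wrist_force: [0.4, -0.1, -0.3]
gripper_width: 0.548
```

```bash
python3 -c "
from h import *
st();plan(rw(-130,0,200))"
```

```text
t 3.0 ramp xyz [  48.3 -421.4  266.6] w [ 0.1703 -0.5492  0.2666] F [ 0.4 -0.1 -0.3] grip 0.548
 turn deg to desired [ 0.01  0.18 -0.  ]
 turn deg to desired [-1.0000e-02 -1.7982e+02 -1.0000e-02]
shift mm [-177.    66.5  422. ] share [-0.2213  0.0832  0.5274]
```

Emit:
{"method": "step_arm", "body": {
  "steps": [
    [[0,0,0],[-0.0138,0,0.033],0.45],
    [[0,0,0],[-0.0138,0,0.033],0.45],
    [[0,0,0],[-0.0138,0,0.033],0.45],
    [[0,0,0],[-0.0138,0,0.033],0.45],
    [[0,0,0],[-0.0138,0,0.033],0.45],
    [[0,0,0],[-0.0138,0,0.033],0.45],
    [[0,0,0],[-0.0138,0,0.033],0.45],
    [[0,0,0],[-0.0138,0,0.033],0.45]
  ]
}}

```text
time_s: 3.67
ee_pos: [0.317, -0.3718, 0.2667]
eef_rot: [-0.605, 0.605, -0.366, 0.366]
wrist_force: [0.4, -0.1, 0.8]
gripper_width: 0.55
```

Emit:
{"method": "step_arm", "body": {
  "steps": [
    [[0,0,0],[-0.0138,0,0.033],0.45],
    [[0,0,0],[-0.0138,0,0.033],0.45],
    [[0,0,0],[-0.0138,0,0.033],0.45],
    [[0,0,0],[-0.0138,0,0.033],0.45],
    [[0,0,0],[-0.0138,0,0.033],0.45],
    [[0,0,0],[-0.0138,0,0.033],0.45],
    [[0,0,0],[-0.0138,0,0.033],0.45],
    [[0,0,0],[-0.0138,0,0.033],0.45]
  ]
}}

```text
time_s: 4.33
ee_pos: [0.4631, -0.1954, 0.2667]
eef_rot: [-0.605, 0.605, -0.366, 0.366]
wrist_force: [0.8, -0.6, -0.5]
gripper_width: 0.554
```

```bash
python3 -c "
from h import *
st();plan(rw(-130,0,36))
f=eyes.grab_frame('top');cv2.imwrite('pics/t2.png',cv2.resize(f['img'][90:270,200:420],None,fx=3,fy=3))
f=eyes.grab_frame('wrist');cv2.imwrite('pics/w2.png',f['img'])
for d in spotter.place_of(f,'roller'): print(d['p'],ramp(c2w(f,d['location'])))
"
```

```text
t 4.33 ramp xyz [-127.9    2.7  266.7] w [ 0.4631 -0.1954  0.2667] F [ 0.8 -0.6 -0.5] grip 0.554
 turn deg to desired [-0.   -0.15  0.01]
 turn deg to desired [-1.0000e-02  1.7985e+02 -0.0000e+00]
shift mm [ -2.1 230.7  -2.7] share [-0.0027  0.2884 -0.0034]
0.66 [-211.4 -133.4   20.8]
0.57 [-153.   245.6   26. ]
0.56 [-69.2   2.9  36.4]
```

View pics/w2.png

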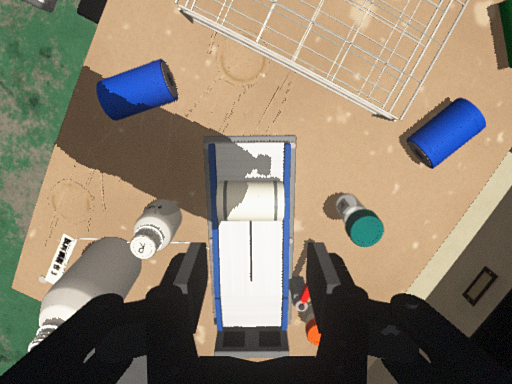

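View pics/t2.png

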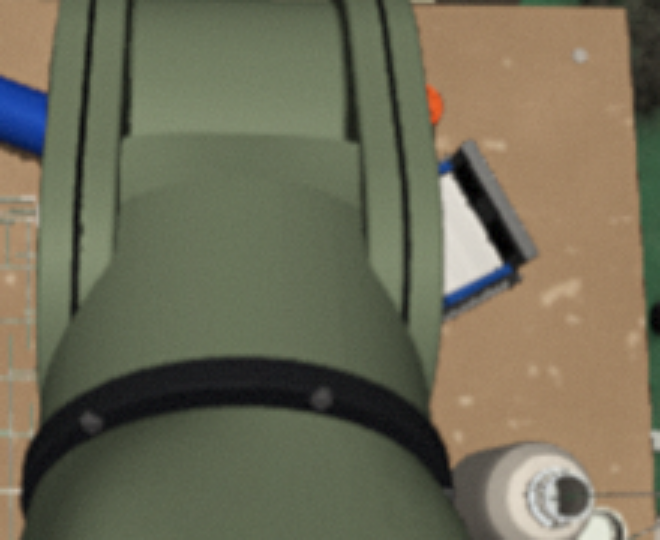

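Emit:
{"method": "step_arm", "body": {
  "steps": [
    [[0,0,0],[0,0.036,-0.0008],0.45],
    [[0,0,0],[0,0.036,-0.0008],0.45],
    [[0,0,0],[0,0.036,-0.0008],0.45],
    [[0,0,0],[0,0.036,-0.0008],0.45],
    [[0,0,0],[0,0.036,0],0.45],
    [[0,0,0],[0,0.036,0],0.45],
    [[0,0,0],[0,0.036,0],0.45],
    [[0,0,0],[0,0.025,0],0.45],
    [[0,0,0],[0,0.015,0],0.45],
    [[0,0,0],[0,0,0],0.45]
  ]
}}

```text
time_s: 5.32
ee_pos: [0.4587, -0.1981, 0.031]
eef_rot: [-0.605, 0.605, -0.367, 0.365]
wrist_force: [-0.7, 0.0, -0.2]
gripper_width: 0.551
```

```bash
python3 -c "
from h import *
st();
f=eyes.grab_frame('wrist');cv2.imwrite('pics/w3.png',f['img'])
for d in spotter.place_of(f,'roller'): print(d['p'],ramp(c2w(f,d['location'])))
f=eyes.grab_frame('scene');cv2.imwrite('pics/s3.png',cv2.resize(f['img'][100:290,150:400],None,fx=3,fy=3))
"
```

```text
t 5.32 ramp xyz [-127.6   -2.4   31. ] w [ 0.4587 -0.1981  0.031 ] F [-0.7  0.  -0.2] grip 0.551
 turn deg to desired [ 0.14 -0.18 -0.12]
 turn deg to desired [  0.2  179.82   0.22]
0.86 [-70.9   5.1  35.5]
0.65 [-210.4 -134.4   25.9]
```

View pics/w3.png

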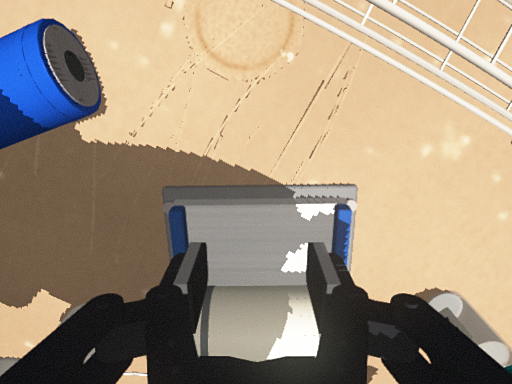

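View pics/s3.png

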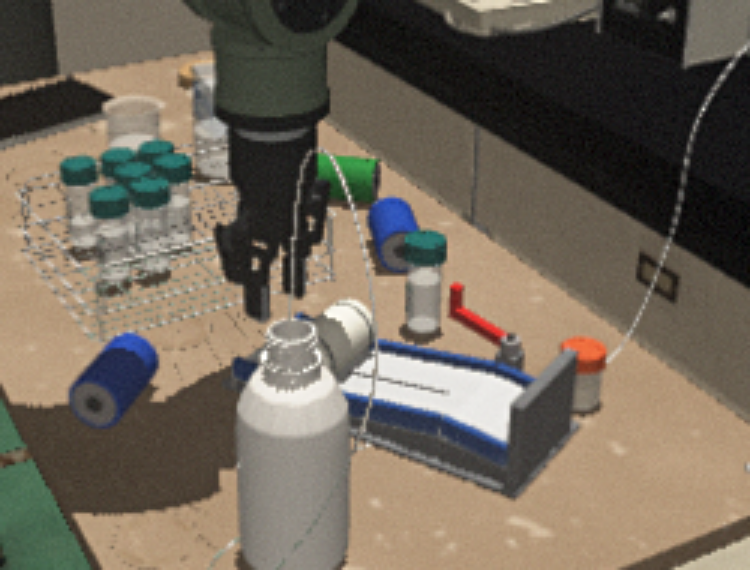

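Emit:
{"method": "step_arm", "body": {
  "steps": [
    [[0,0,0],[0.005,0,0.001],0.45],
    [[0,0,0],[0.005,0,0.001],0.45],
    [[0,0,0],[0.005,0,0],0.45],
    [[0,0,0],[0.005,0,0],0.45],
    [[0,0,0],[0.003,0,0],0.45],
    [[0,0,0],[0.003,0,0],0.45],
    [[0,0,0],[0.003,0,0],0.45],
    [[0,0,0],[0.003,-0.0003,0],0.45],
    [[0,0,0],[0.003,-0.0004,0],0.45],
    [[0,0,0],[0.003,-0.0004,0],0.45]
  ]
}}

```text
time_s: 6.3
ee_pos: [0.4758, -0.224, 0.0339]
eef_rot: [0.605, -0.605, 0.366, -0.366]
wrist_force: [-0.2, 0.2, -0.3]
gripper_width: 0.553
```

```bash
python3 -c "
from h import *
st();
f=eyes.grab_frame('wrist');cv2.imwrite('pics/w4.png',f['img'])
for d in spotter.place_of(f,'roller'): print(d['p'],ramp(c2w(f,d['location'])))
f=eyes.grab_frame('scene');cv2.imwrite('pics/s4.png',cv2.resize(f['img'][150:250,200:350],None,fx=5,fy=5))
"
```

```text
t 6.3 ramp xyz [-96.7   0.6  33.9] w [ 0.4758 -0.224   0.0339] F [-0.2  0.2 -0.3] grip 0.553
 turn deg to desired [-0.   -0.14 -0.01]
 turn deg to desired [ 2.0000e-02  1.7986e+02 -0.0000e+00]
0.81 [-73.    5.1  39.7]
0.25 [ -34.3 -115.8   -2.1]
```

View pics/w4.png

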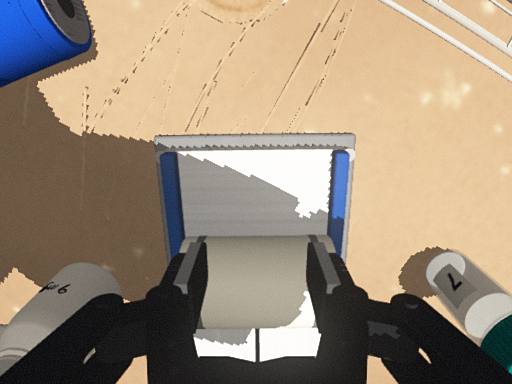

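View pics/s4.png

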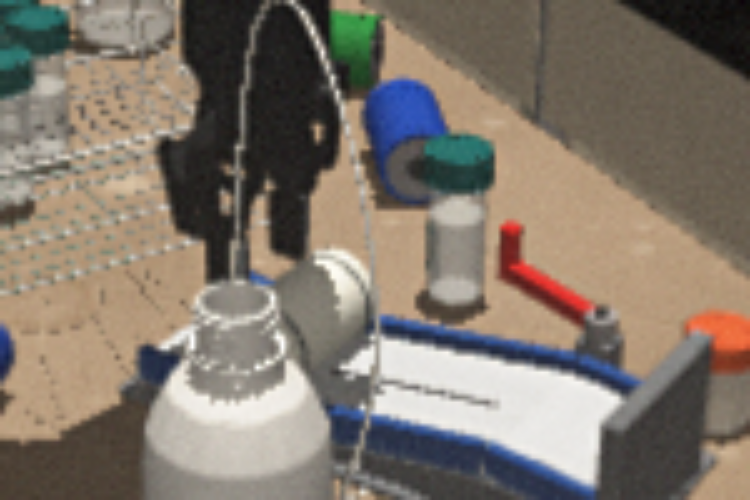

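```bash
python3 -c "
from h import *
f=eyes.grab_frame('wrist');print('cam',ramp(c2w(f,[0,0,0])))
for c in (188,196,203,312,320,327,258):
  print(c,[ (r,)+tuple(ramp(px2w(f,c,r))) for r in range(228,300,8)])
"
```

```text
cam [-175.6    1.5  200.1]
188 [(228, np.float64(-93.1), np.float64(-40.5), np.float64(14.9)), (236, np.float64(-95.9), np.float64(-37.0), np.float64(31.9)), (244, np.float64(-96.5), np.float64(-34.8), np.float64(43.0)), (252, np.float64(-108.5), np.float64(-27.9), np.float64(74.2)), (260, np.float64(-107.9), np.float64(-26.8), np.float64(80.0)), (268, np.float64(-108.5), np.float64(-25.3), np.float64(87.3)), (276, np.float64(-108.1), np.float64(-24.4), np.float64(92.3)), (284, np.float64(-107.9), np.float64(-23.4), np.float64(97.3)), (292, np.float64(-105.0), np.float64(-23.5), np.float64(98.0))]
196 [(228, np.float64(-93.0), np.float64(-35.7), np.float64(14.6)), (236, np.float64(-96.3), np.float64(-32.4), np.float64(32.8)), (244, np.float64(-108.2), np.float64(-25.9), np.float64(66.2)), (252, np.float64(-108.3), np.float64(-24.5), np.float64(73.8)), (260, np.float64(-108.7), np.float64(-23.2), np.float64(81.3)), (268, np.float64(-108.2), np.float64(-22.3), np.float64(86.6)), (276, np.float64(-105.5), np.float64(-22.3), np.float64(88.1)), (284, np.float64(-102.7), np.float64(-22.2),
[... 2217 characters left out ...]
, np.float64(93.3)), (284, np.float64(-108.1), np.float64(26.2), np.float64(97.8)), (292, np.float64(-104.6), np.float64(26.5), np.float64(97.6))]
258 [(228, np.float64(-93.4), np.float64(1.9), np.float64(15.7)), (236, np.float64(-96.5), np.float64(1.8), np.float64(33.4)), (244, np.float64(-96.8), np.float64(1.8), np.float64(43.4)), (252, np.float64(-95.4), np.float64(1.8), np.float64(49.6)), (260, np.float64(-92.7), np.float64(1.8), np.float64(52.9)), (268, np.float64(-90.5), np.float64(1.7), np.float64(56.8)), (276, np.float64(-87.1), np.float64(1.7), np.float64(58.6)), (284, np.float64(-85.1), np.float64(1.7), np.float64(62.5)), (292, np.float64(-81.5), np.float64(1.7), np.float64(63.8))]
```

```bash
python3 -c "
from h import *
f=eyes.grab_frame('scene')
for c in (255,257,259):
  print(c,[ (r,)+tuple(ramp(px2w(f,c,r)).tolist()) for r in range(188,210,2)])
print('proj tip TCP',w2p(f,sensors.state()['ee_pos']), 'tip at z64',w2p(f,rw(-97,30,64)), w2p(f,rw(-97,30,40)))
cv2.imwrite('pics/s5.png',cv2.resize(f['img'][170:230,220:300],None,fx=9,fy=9))
"
```

```text
255 [(188, -102.5, 24.9, 97.7), (190, -102.5, 24.8, 91.7), (192, -101.0, 22.5, 87.2), (194, -100.2, 21.4, 81.9), (196, -101.5, 23.1, 74.6), (198, -102.8, 24.8, 67.4), (200, -101.9, 23.5, 62.1), (202, -160.0, 104.9, -0.8), (204, -153.2, 95.3, -0.9), (206, -81.3, -5.6, 64.1), (208, -74.6, -15.2, 65.0)]
257 [(188, -94.8, 23.2, 100.7), (190, -96.5, 25.5, 93.2), (192, -94.6, 22.8, 89.0), (194, -95.3, 23.6, 82.4), (196, -95.7, 24.2, 76.0), (198, -93.8, 21.4, 71.7), (200, -94.7, 22.6, 64.8), (202, -155.3, 108.6, -1.0), (204, -85.7, 9.7, 61.5), (206, -75.7, -4.6, 65.5), (208, -68.8, -14.4, 66.5)]
259 [(188, -89.5, 24.8, 101.6), (190, -88.4, 23.1, 96.7), (192, -87.5, 21.8, 91.6), (194, -88.9, 23.8, 84.2), (196, -87.4, 21.6, 79.7), (198, -88.7, 23.4, 72.4), (200, -89.2, 24.1, 65.9), (202, -150.4, 111.8, -1.0), (204, -78.2, 8.2, 64.6), (206, -70.5, -2.8, 66.3), (208, -66.6, -8.5, 64.4)]
proj tip TCP [251.63792786 213.19297469] tip at z64 [257.87422243 198.90509439] [257.91988713 206.63003502]
```

View pics/s5.png

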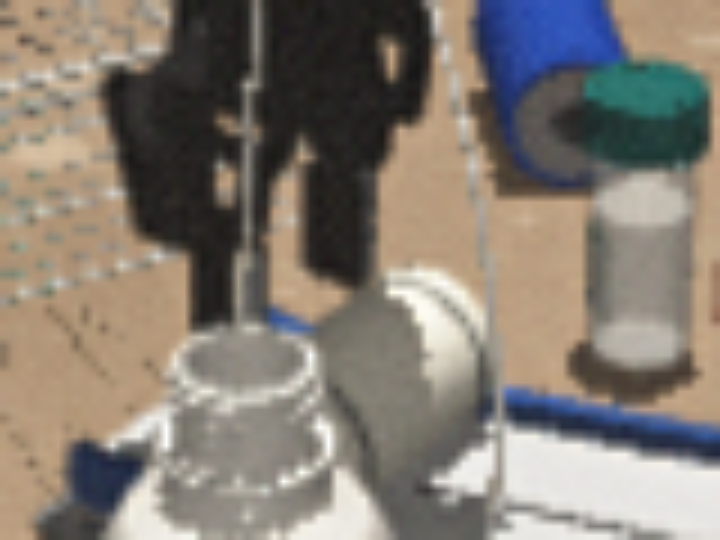

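Emit:
{"method": "step_arm", "body": {
  "steps": [
    [[0,0,0],[-0.01,-0.001,0],0.45],
    [[0,0,0],[-0.015,0,0],0.45],
    [[0,0,0],[-0.015,0,0],0.45],
    [[0,0,0],[0,0,0],0.45],
    [[0,0,0],[0,0.007,0],0.45],
    [[0,0,0],[0,0.007,0],0.45],
    [[0,0,0],[0,0.007,0],0.45]
  ]
}}

```text
time_s: 7.13
ee_pos: [0.4608, -0.1959, 0.0172]
eef_rot: [-0.605, 0.605, -0.366, 0.366]
wrist_force: [0.5, 0.1, -0.5]
gripper_width: 0.548
```

```bash
python3 -c "
from h import *
st()
f=eyes.grab_frame('wrist');cv2.imwrite('pics/w5.png',f['img'])
for c in (196,320,258):
  print(c,[ (r,)+tuple(ramp(px2w(f,c,r)).tolist()) for r in range(228,290,4)])
"
```

```text
t 7.13 ramp xyz [-128.5    0.5   17.2] w [ 0.4608 -0.1959  0.0172] F [ 0.5  0.1 -0.5] grip 0.548
 turn deg to desired [ 0.   -0.17  0.  ]
 turn deg to desired [-0.0000e+00  1.7983e+02  1.0000e-02]
196 [(228, -133.3, -31.9, 16.9), (232, -131.3, -31.9, 17.8), (236, -128.8, -32.1, 17.5), (240, -126.2, -32.3, 17.2), (244, -139.8, -26.0, 49.1), (248, -139.7, -25.3, 52.8), (252, -140.5, -24.4, 57.9), (256, -140.5, -23.8, 61.4), (260, -207.4, 1.5, 183.4), (264, -139.5, -23.0, 66.2), (268, -139.9, -22.4, 69.9), (272, -138.7, -22.3, 70.9), (276, -137.8, -22.1, 72.3), (280, -135.7, -22.3, 71.7), (284, -134.7, -22.2, 73.0), (288, -132.6, -22.4, 72.5)]
320 [(228, -133.1, 35.5, 17.2), (232, -130.1, 35.9, 15.7), (236, -128.2, 35.8, 16.9), (240, -126.0, 35.9, 17.3), (244, -139.9, 29.3, 49.6), (248, -140.3, 28.5, 54.2), (252, -140.1, 27.9, 57.5), (256, -139.7, 27.4, 60.3), (260, -139.7, 26.8, 63.6), (264, -139.5, 26.3, 66.4), (268, -139.9, 25.7, 70.1), (272, -140.4, 24.9, 73.9), (276, -139.2, 24.9, 74.7), (280, -138.1, 24.8, 75.7), (284, -136.6, 24.8, 76.0), (288, -136.6, 24.3, 78.7)]
258 [(228, -133.5, 1.8, 17.6), (232, -207.4, 1.5, 183.4), (236, -128.4, 1.8, 17.0), (240, -125.9, 1.8, 16.8), (244, -123.0, 1.8, 15.8), (248, -121.1, 1.8, 16.9), (252, -118.4, 1.8, 16.5), (256, -115.9, 1.8, 16.5), (260, -112.7, 1.8, 15.3), (264, -109.4, 1.8, 14.2), (268, -108.1, 1.7, 16.3), (272, -104.9, 1.7, 15.4), (276, -102.3, 1.7, 15.5), (280, -100.3, 1.7, 16.5), (284, -96.9, 1.7, 15.5), (288, -94.1, 1.7, 15.3)]
```

View pics/w5.png

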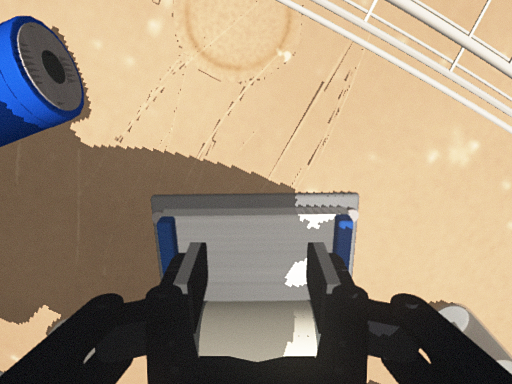

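Emit:
{"method": "step_arm", "body": {
  "steps": [
    [[0,0,0],[0,0.007,0],0.45],
    [[0,0,0],[0,0.007,0],0.45],
    [[0,0,0],[0,0.005,0],0.45],
    [[0,0,0],[0,0,0],0.45]
  ]
}}

```text
time_s: 7.52
ee_pos: [0.4605, -0.1954, 0.0018]
eef_rot: [-0.605, 0.605, -0.366, 0.365]
wrist_force: [-0.5, -0.1, 1.0]
gripper_width: 0.55
```

```bash
python3 -c "
from h import *
st()
f=eyes.grab_frame('wrist');cv2.imwrite('pics/w6.png',f['img'])
for c in (196,320,258):
  print(c,[ (r,)+tuple(ramp(px2w(f,c,r)).tolist()) for r in range(240,272,4)])
f=eyes.grab_frame('scene');cv2.imwrite('pics/s6.png',cv2.resize(f['img'][170:230,220:300],None,fx=9,fy=9))
"
```

```text
t 7.52 ramp xyz [-129.1    0.4    1.8] w [ 0.4605 -0.1954  0.0018] F [-0.5 -0.1  1. ] grip 0.55
 turn deg to desired [ 0.04 -0.14 -0.05]
 turn deg to desired [8.0000e-02 1.7986e+02 6.0000e-02]
196 [(240, -134.0, -29.4, 16.8), (244, -140.8, -25.8, 34.7), (248, -140.5, -25.3, 38.0), (252, -140.5, -24.7, 41.6), (256, -139.8, -24.3, 43.8), (260, -140.9, -23.3, 49.1), (264, -140.5, -22.9, 51.7), (268, -140.4, -22.5, 54.4)]
320 [(240, -133.5, 32.9, 16.0), (244, -140.4, 29.2, 34.1), (248, -140.5, 28.5, 38.2), (252, -140.4, 27.9, 41.7), (256, -140.8, 27.1, 45.9), (260, -140.4, 26.7, 48.4), (264, -140.8, 26.0, 52.3), (268, -140.8, 25.5, 55.3)]
258 [(240, -134.6, 1.7, 17.9), (244, -132.0, 1.7, 17.2), (248, -129.5, 1.7, 16.7), (252, -127.1, 1.7, 16.3), (256, -125.3, 1.7, 17.3), (260, -122.7, 1.7, 16.8), (264, -119.8, 1.7, 15.6), (268, -117.5, 1.7, 15.9)]
```

View pics/s6.png

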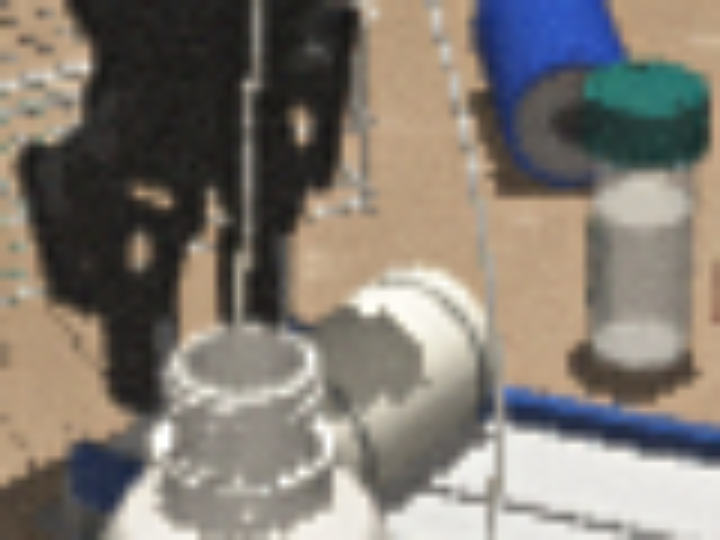

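Emit:
{"method": "step_arm", "body": {
  "steps": [
    [[0,0,0],[0.006,-0.0008,0],0.45],
    [[0,0,0],[0.006,-0.0008,0],0.45],
    [[0,0,0],[0.006,-0.0007,0],0.45],
    [[0,0,0],[0.004,0,0],0.45],
    [[0,0,0],[0.003,0,0],0.45],
    [[0,0,0],[0.003,-0.0003,0],0.45],
    [[0,0,0],[0.003,-0.0004,0],0.45],
    [[0,0,0],[0.003,-0.0004,0],0.45],
    [[0,0,0],[0.003,-0.0004,0],0.45],
    [[0,0,0],[0.003,-0.0004,0],0.45]
  ]
}}

```text
time_s: 8.45
ee_pos: [0.4758, -0.224, 0.0061]
eef_rot: [0.605, -0.605, 0.366, -0.366]
wrist_force: [-0.6, 2.2, 0.6]
gripper_width: 0.554
```

```bash
python3 -c "
from h import *
st()
f=eyes.grab_frame('wrist');cv2.imwrite('pics/w7.png',f['img'])
for c in (196,320,258):
  print(c,[ (r,)+tuple(ramp(px2w(f,c,r)).tolist()) for r in range(240,290,4)])
"
```

```text
t 8.45 ramp xyz [-96.7   0.5   6.1] w [ 0.4758 -0.224   0.0061] F [-0.6  2.2  0.6] grip 0.554
 turn deg to desired [ 0.   -0.13 -0.01]
 turn deg to desired [2.0000e-02 1.7987e+02 0.0000e+00]
196 [(240, -99.1, -30.3, 15.8), (244, -107.9, -25.9, 37.8), (248, -108.4, -25.1, 42.6), (252, -108.0, -24.6, 45.6), (256, -108.3, -23.9, 49.7), (260, -108.3, -23.3, 52.9), (264, -107.9, -22.9, 55.4), (268, -107.8, -22.4, 58.3), (272, -106.9, -22.2, 59.7), (276, -105.8, -22.1, 60.8), (280, -103.9, -22.3, 60.7), (284, -102.3, -22.3, 61.0), (288, -100.7, -22.4, 61.4)]
320 [(240, -99.0, 33.9, 15.9), (244, -108.0, 29.4, 38.3), (248, -108.0, 28.7, 42.2), (252, -108.3, 28.0, 46.3), (256, -108.0, 27.4, 49.4), (260, -108.4, 26.7, 53.4), (264, -107.9, 26.3, 55.7), (268, -108.2, 25.7, 59.1), (272, -108.5, 25.1, 62.6), (276, -108.3, 24.6, 65.0), (280, -106.3, 24.9, 64.6), (284, -105.5, 24.6, 66.1), (288, -104.5, 24.5, 67.2)]
258 [(240, -99.6, 1.8, 16.8), (244, -96.3, 1.8, 14.8), (248, -94.1, 1.8, 15.1), (252, -92.4, 1.8, 16.4), (256, -89.3, 1.8, 14.9), (260, -87.5, 1.8, 16.0), (264, -84.5, 1.8, 15.0), (268, -81.8, 1.8, 14.6), (272, -79.8, 1.8, 15.2), (276, -76.8, 1.8, 14.5), (280, -75.1, 1.8, 15.7), (284, -85.1, 1.8, 34.8), (288, -86.3, 1.8, 39.8)]
```

View pics/w7.png

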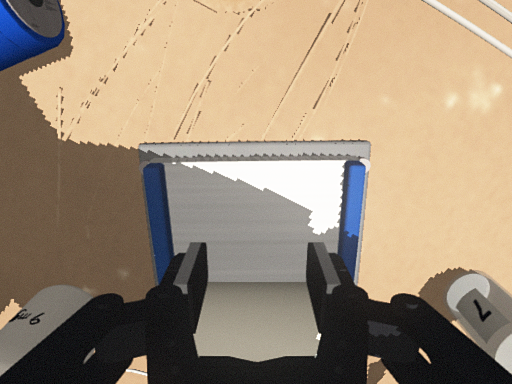

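Emit:
{"method": "step_arm", "body": {
  "steps": [
    [[0,0,0],[0.004,-0.0006,0],0.45],
    [[0,0,0],[0.005,-0.0007,0],0.45],
    [[0,0,0],[0.005,-0.0007,0],0.45],
    [[0,0,0],[0.005,-0.0007,0],0.45],
    [[0,0,0],[0.005,-0.0007,0],0.45],
    [[0,0,0],[0.005,-0.0007,0],0.45],
    [[0,0,0],[0.005,-0.0007,0],0.45],
    [[0,0,0],[0.005,-0.0007,0],0.45],
    [[0,0,0],[0.005,-0.0007,0],0.45],
    [[0,0,0],[0.005,-0.0007,0],0.45]
  ]
}}

```text
time_s: 9.33
ee_pos: [0.4941, -0.2589, 0.0116]
eef_rot: [0.605, -0.605, 0.366, -0.366]
wrist_force: [-0.6, 1.4, 0.3]
gripper_width: 0.547
```

Emit:
{"method": "step_arm", "body": {
  "steps": [
    [[0,0,0],[0.005,-0.0007,0],0.45],
    [[0,0,0],[0.005,-0.0007,0],0.45],
    [[0,0,0],[0.005,-0.0007,0],0.45],
    [[0,0,0],[0.005,-0.0007,0],0.45],
    [[0,0,0],[0.005,-0.0007,0],0.45],
    [[0,0,0],[0.005,-0.0007,0],0.45],
    [[0,0,0],[0.005,-0.0007,0],0.45],
    [[0,0,0],[0.005,-0.0007,0],0.45],
    [[0,0,0],[0.005,-0.0007,0],0.45],
    [[0,0,0],[0.005,-0.0007,0],0.45]
  ]
}}

```text
time_s: 10.17
ee_pos: [0.5126, -0.2944, 0.0172]
eef_rot: [0.605, -0.605, 0.366, -0.366]
wrist_force: [-0.1, 1.1, 2.0]
gripper_width: 0.552
```

```bash
python3 -c "
from h import *
st()
f=eyes.grab_frame('wrist');cv2.imwrite('pics/w8.png',f['img'])
for c in (196,320,258):
  print(c,[ (r,)+tuple(ramp(px2w(f,c,r)).tolist()) for r in range(240,296,6)])
"
```

```text
t 10.17 ramp xyz [-17.3   0.3  17.2] w [ 0.5126 -0.2944  0.0172] F [-0.1  1.1  2. ] grip 0.552
 turn deg to desired [-0.   -0.15 -0.01]
 turn deg to desired [ 1.0000e-02  1.7985e+02 -0.0000e+00]
196 [(240, -17.0, -31.6, 21.5), (246, -28.8, -25.7, 51.6), (252, -28.8, -24.7, 57.2), (258, -28.5, -24.0, 61.7), (264, -29.0, -22.9, 67.5), (270, -28.2, -22.4, 70.7), (276, -26.0, -22.5, 71.4), (282, -24.5, -22.2, 73.3), (288, -21.4, -22.6, 72.6), (294, -19.5, -22.5, 73.8)]
320 [(240, -17.7, 34.5, 23.4), (246, -28.6, 28.8, 51.5), (252, -28.4, 27.9, 56.7), (258, -28.0, 27.1, 61.2), (264, -28.8, 26.0, 67.4), (270, -27.9, 25.5, 70.5), (276, -96.1, 1.3, 183.4), (282, -25.9, 24.7, 75.7), (288, -24.8, 24.4, 77.9), (294, -23.1, 24.2, 79.3)]
258 [(240, -17.9, 1.6, 23.3), (246, -13.8, 1.6, 22.4), (252, -11.3, 1.6, 24.3), (258, -7.3, 1.6, 23.7), (264, -3.9, 1.6, 24.1), (270, -1.0, 1.6, 25.4), (276, 2.6, 1.6, 25.7), (282, -3.5, 1.5, 40.8), (288, -6.3, 1.5, 50.1), (294, -6.8, 1.5, 55.6)]
```

View pics/w8.png

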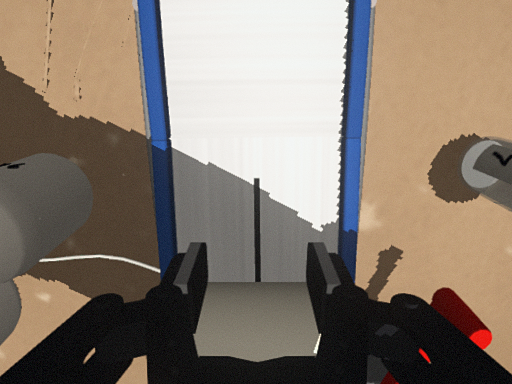

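Emit:
{"method": "step_arm", "body": {
  "steps": [
    [[0,0,0],[0.004,-0.0006,0],0.45],
    [[0,0,0],[0.005,-0.0007,0],0.45],
    [[0,0,0],[0.005,-0.0007,0],0.45],
    [[0,0,0],[0.005,-0.0007,0],0.45],
    [[0,0,0],[0.005,-0.0007,0],0.45],
    [[0,0,0],[0.005,-0.0007,0],0.45],
    [[0,0,0],[0.005,-0.0007,0],0.45],
    [[0,0,0],[0.005,-0.0007,0],0.45],
    [[0,0,0],[0.005,-0.0007,0],0.45],
    [[0,0,0],[0.004,-0.0006,0],0.45]
  ]
}}

```text
time_s: 11.05
ee_pos: [0.5305, -0.3285, 0.0226]
eef_rot: [0.605, -0.605, 0.366, -0.366]
wrist_force: [-1.2, 2.0, 2.1]
gripper_width: 0.548
```

Emit:
{"method": "step_arm", "body": {
  "steps": [
    [[0,0,0],[0.003,-0.0004,0],0.45],
    [[0,0,0],[0.003,-0.0004,0],0.45],
    [[0,0,0],[0.003,-0.0004,0],0.45],
    [[0,0,0],[0.003,-0.0003,0],0.45],
    [[0,0,0],[0.003,0,0],0.45],
    [[0,0,0],[0.003,0,0],0.45],
    [[0,0,0],[0.003,0,0],0.45],
    [[0,0,0],[0.003,0,0],0.45],
    [[0,0,0],[0,0,0],0.45]
  ]
}}

```text
time_s: 11.8
ee_pos: [0.5393, -0.3456, 0.0237]
eef_rot: [-0.605, 0.605, -0.366, 0.366]
wrist_force: [-0.6, -0.7, 0.0]
gripper_width: 0.55
```

```bash
python3 -c "
from h import *
st()
f=eyes.grab_frame('wrist');cv2.imwrite('pics/w9.png',f['img'])
f=eyes.grab_frame('scene');cv2.imwrite('pics/s9.png',cv2.resize(f['img'][150:270,230:380],None,fx=5,fy=5))
for d in spotter.place_of(f,'roller'): print(d['p'],ramp(c2w(f,d['location'])))
for d in spotter.place_of(f,'keeper_peg'): print(d['p'],ramp(c2w(f,d['location'])))
"
```

```text
t 11.8 ramp xyz [40.5  0.  23.7] w [ 0.5393 -0.3456  0.0237] F [-0.6 -0.7  0. ] grip 0.55
 turn deg to desired [-0.   -0.16  0.01]
 turn deg to desired [-2.0000e-02  1.7984e+02 -0.0000e+00]
0.74 [-2.8  0.1  2.3]
0.73 [-209.3 -133.2   22.1]
0.73 [-281.8  334.2   20.2]
0.71 [-154.6  246.2   20.1]
0.67 [102.3   2.2  59.9]
0.43 [ 3.4 88.9 69.2]
```

View pics/s9.png

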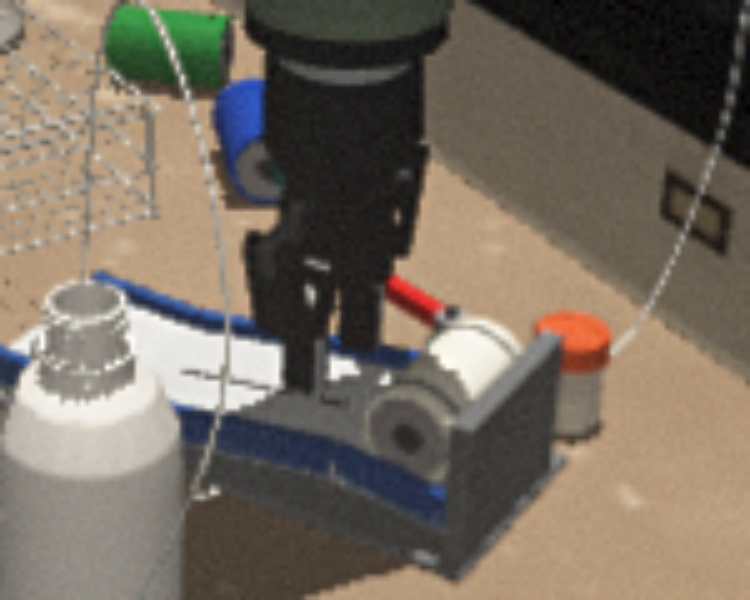

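Emit:
{"method": "step_arm", "body": {
  "steps": [
    [[0,0,0],[-0.005,-0.02,0],0.45],
    [[0,0,0],[-0.01,-0.04,0],0.45],
    [[0,0,0],[-0.02,-0.04,0],1],
    [[0,0,0],[-0.03,-0.03,0],1],
    [[0,0,0],[-0.04,0,0],1],
    [[0,0,0],[-0.04,0,0],1],
    [[0,0,0],[-0.04,0,0],1],
    [[0,0,0],[-0.03,0,0],1],
    [[0,0,0],[-0.02,0,0],1],
    [[0,0,0],[0,0,0],1]
  ]
}}

```text
time_s: 12.83
ee_pos: [0.451, -0.1759, 0.1283]
eef_rot: [0.606, -0.606, 0.365, -0.365]
wrist_force: [-0.3, 0.5, 0.1]
gripper_width: -0.004
```

```bash
python3 -c "
from h import *
st()
f=eyes.grab_frame('wrist');cv2.imwrite('pics/w10.png',f['img'])
for d in spotter.place_of(f,'keeper_peg'): print('w',d['p'],ramp(c2w(f,d['location'])))
for c in (250,258,266): print(c,[(r,)+tuple(ramp(px2w(f,c,r)).tolist()) for r in range(220,280,6)])
f=eyes.grab_frame('scene');cv2.imwrite('pics/s10.png',cv2.resize(f['img'][120:270,180:380],None,fx=3.8,fy=3.8))
for n in('keeper_peg','keeper_hinge','roller','seat'):
 for d in spotter.place_of(f,n): print(n,d['p'],ramp(c2w(f,d['location'])))
im=f['img'].astype(int);m=(im[...,2]>130)&(im[...,1]<60)&(im[...,0]<60)
ys,xs=np.nonzero(m)
P=np.array([ramp(px2w(f,x,y)) for x,y in zip(xs,ys)]);P=P[(abs(P[:,0])<120)&(P[:,1]>40)&(P[:,1]<140)]
print(len(P));print(P[P[:,2]>66])
"
```

```text
t 12.83 ramp xyz [-150.8    1.1  128.3] w [ 0.451  -0.1759  0.1283] F [-0.3  0.5  0.1] grip -0.004
 turn deg to desired [-0.01  0.04 -0.04]
 turn deg to desired [-6.0000e-02 -1.7996e+02  1.0000e-02]
w 0.61 [ 3.  93.3 65.3]
250 [(220, -114.2, -4.3, 17.8), (226, -107.7, -4.4, 16.3), (232, -101.4, -4.4, 15.5), (238, -95.6, -4.5, 16.0), (244, -163.0, -1.2, 162.1), (250, -162.4, -1.1, 166.6), (256, -162.4, -1.0, 171.9), (262, -162.0, -0.9, 176.1), (268, -162.2, -0.8, 181.2), (274, -162.1, -0.7, 185.2)]
258 [(220, -113.5, 2.9, 16.2), (226, -107.6, 2.9, 16.0), (232, -101.6, 2.9, 15.9), (238, -95.4, 2.9, 15.6), (244, -162.7, 2.3, 161.6), (250, -162.4, 2.3, 166.6), (256, -162.3, 2.3, 171.8), (262, -162.7, 2.3, 177.3), (268, -163.1, 2.3, 182.7), (274, -161.9, 2.3, 184.9)]
266 [(220, -114.4, 10.0, 18.1), (226, -107.8, 10.1, 16.4), (232, -102.0, 10.1, 16.7), (238, -95.4, 10.2, 15.6), (244, -162.5, 5.9, 161.3), (250, -162.6, 5.7, 167.0), (256, -162.4, 5.6, 171.9), (262, -162.3, 5.5, 176.6), (268, -162.6, 5.4, 181.8), (274, -162.2, 5.3, 185.4)]
keeper_peg 0.52 [ 4.9 89.1 63.9]
keeper_hinge 0.8 [68.6 72.4 53.1]
roller 0.94 [104.1   0.3  56.1]
roller 0.67 [-285.4  330.7   20.9]
roller 0.6 [-151.9  248.1   22.2]
seat 0.92 [105.3   2.3  59.6]
38
[[ 0.6 90.8 78.6]
 [ 3.4 91.2 79.2]
 [ 5.1 93.6 78.7]
 [ 4.4 84.2 79.7]
 [ 5.5 87.7 78.5]
 [ 8.3 88.1 79.2]]
```

View pics/s10.png

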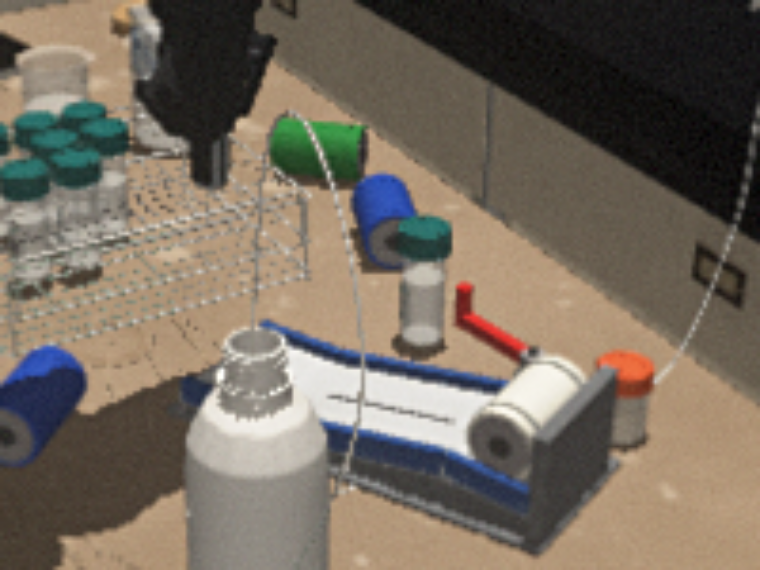

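View pics/w10.png

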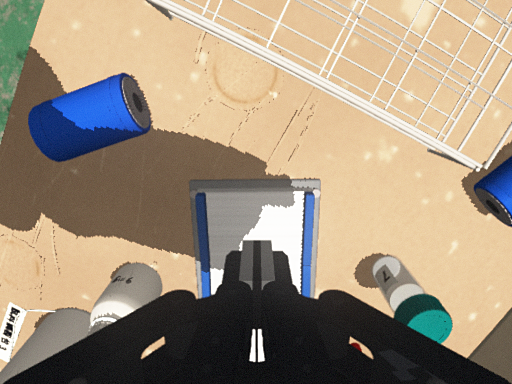

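Emit:
{"method": "step_arm", "body": {
  "steps": [
    [[0,0,0],[0.034,0,0.0245],1],
    [[0,0,0],[0.034,0,0.0245],1],
    [[0,0,0],[0.034,0,0.0245],1],
    [[0,0,0],[0.034,0,0.0245],1],
    [[0,0,0],[0.034,0,0.0245],1],
    [[0,0,0],[0.034,0,0.0245],1],
    [[0,0,0],[0,0.025,0],1],
    [[0,0,0],[0,0.025,0],1],
    [[0,0,0],[0,0,0],1]
  ]
}}

```text
time_s: 13.93
ee_pos: [0.6283, -0.2674, 0.0837]
eef_rot: [-0.605, 0.605, -0.368, 0.364]
wrist_force: [-0.6, -0.7, -0.4]
gripper_width: 0.002
```

```bash
python3 -c "
from h import *
st()
f=eyes.grab_frame('wrist');cv2.imwrite('pics/w11.png',f['img'])
for d in spotter.place_of(f,'keeper_peg'): print('w',d['p'],ramp(c2w(f,d['location'])))
for c in (240,244,250,258,266,270,274): print(c,[(r,)+tuple(ramp(px2w(f,c,r)).tolist()) for r in range(238,258,4)])
f=eyes.grab_frame('scene');cv2.imwrite('pics/s11.png',cv2.resize(f['img'][120:270,180:380],None,fx=3.8,fy=3.8))
"
```

```text
t 13.93 ramp xyz [ 12.8 115.3  83.7] w [ 0.6283 -0.2674  0.0837] F [-0.6 -0.7 -0.4] grip 0.002
 turn deg to desired [ 0.21 -0.15 -0.23]
 turn deg to desired [  0.36 179.85   0.32]
w 0.68 [-1.1 93.4 67. ]
240 [(238, 54.3, 101.6, -0.9), (242, 58.3, 101.5, -1.5), (246, 61.9, 101.4, -1.4), (250, 5.4, 108.5, 114.3), (254, 5.2, 108.7, 118.5)]
244 [(238, 54.3, 104.9, -0.9), (242, 1.4, 110.3, 114.4), (246, 1.7, 110.5, 117.7), (250, 1.1, 110.7, 122.6), (254, 1.5, 110.8, 125.4)]
250 [(238, 54.7, 109.8, -1.7), (242, 1.6, 113.0, 113.9), (246, 1.6, 113.1, 117.8), (250, 1.5, 113.2, 121.8), (254, 1.4, 113.3, 125.5)]
258 [(238, 54.7, 116.4, -1.5), (242, 1.8, 116.6, 113.4), (246, 1.9, 116.6, 117.2), (250, 1.1, 116.6, 122.7), (254, 1.0, 116.6, 126.3)]
266 [(238, 54.6, 123.1, -1.3), (242, 1.5, 120.2, 114.1), (246, 1.3, 120.1, 118.5), (250, 1.0, 120.0, 122.9), (254, 1.6, 120.0, 125.2)]
270 [(238, 54.2, 126.3, -0.4), (242, 1.3, 122.0, 114.5), (246, 1.6, 121.9, 117.9), (250, 1.3, 121.7, 122.2), (254, 1.6, 121.6, 125.2)]
274 [(238, 54.7, 129.7, -1.5), (242, 58.0, 129.7, -0.8), (246, 62.2, 129.8, -2.0), (250, 5.7, 123.9, 113.7), (254, 6.0, 123.7, 116.9)]
```

View pics/s11.png

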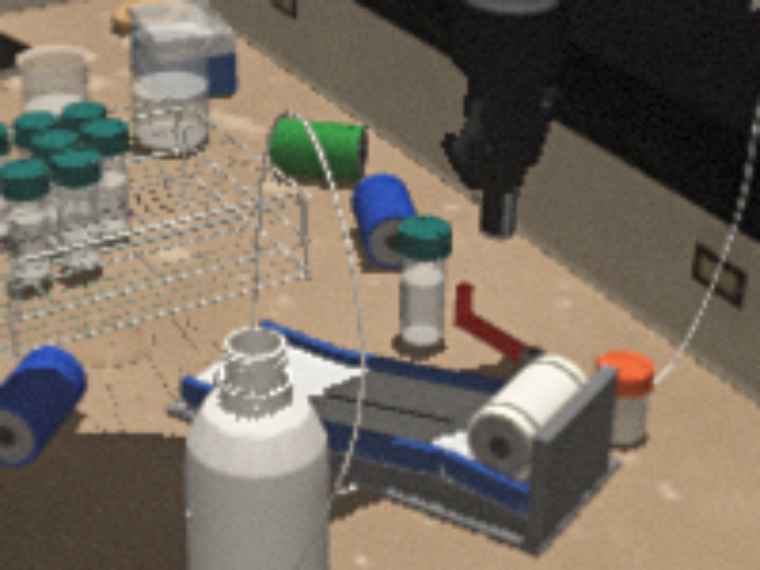

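View pics/w11.png

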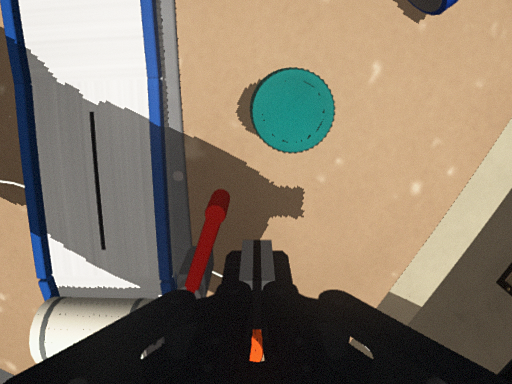

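Emit:
{"method": "step_arm", "body": {
  "steps": [
    [[0,0,0],[0,0.02,0],1],
    [[0,0,0],[0,0.02,0],1],
    [[0,0,0],[0,0.015,0],1],
    [[0,0,0],[0,0.008,0],1],
    [[0,0,0],[0,0,0],1]
  ]
}}

```text
time_s: 14.5
ee_pos: [0.6297, -0.2675, 0.0369]
eef_rot: [-0.605, 0.605, -0.366, 0.366]
wrist_force: [0.1, 0.0, 0.3]
gripper_width: 0.001
```

```bash
python3 -c "
from h import *
st()
f=eyes.grab_frame('wrist');cv2.imwrite('pics/w12.png',f['img'])
im=f['img'].astype(int);m=(im[...,2]>70)&(im[...,1]<40)&(im[...,0]<40)
ys,xs=np.nonzero(m);P=np.array([ramp(px2w(f,x,y)) for x,y in zip(xs,ys)])
P=P[(P[:,2]>70)&(P[:,2]<85)];print(len(P),'peg top mean',P.mean(0),P.min(0),P.max(0))
for c in (250,258,266): print(c,[(r,)+tuple(ramp(px2w(f,c,r)).tolist()) for r in (242,246)])
s=ramp(sensors.state()['ee_pos']);prev=s[:2]
for t in np.arange(-.3,1.58,.1):
  T=np.array([72-72*np.cos(t)-17*max(np.sin(t),0), 67-72*np.sin(t)+14*np.cos(t)-1.2]);print(round(t,2),T.round(1),((T-prev)/800).round(4));prev=T
"
```

```text
t 14.5 ramp xyz [ 13.6 116.4  36.9] w [ 0.6297 -0.2675  0.0369] F [0.1 0.  0.3] grip 0.001
 turn deg to desired [ 0.04 -0.14 -0.04]
 turn deg to desired [6.0000e-02 1.7986e+02 6.0000e-02]
751 peg top mean [ 0.42117177 93.28908123 77.36311585] [-4.2 87.2 70.1] [ 8.1 98.5 80.5]
250 [(242, 1.4, 114.1, 68.7), (246, 2.1, 114.1, 71.2)]
258 [(242, 1.2, 117.7, 69.2), (246, 2.1, 117.6, 71.1)]
266 [(242, 2.0, 121.2, 67.5), (246, 1.8, 121.1, 71.9)]
-0.3 [  3.2 100.5] [-0.0132 -0.0203]
-0.2 [ 1.4 93.8] [-0.0022 -0.0083]
-0.1 [ 0.4 86.9] [-0.0013 -0.0086]
0.0 [-0.  79.8] [-0.0004 -0.0089]
0.1 [-1.3 72.5] [-0.0017 -0.0091]
0.2 [-1.9 65.2] [-0.0008 -0.0092]
0.3 [-1.8 57.9] [ 0.0002 -0.0091]
0.4 [-0.9 50.7] [ 0.0011 -0.0091]
0.5 [ 0.7 43.6] [ 0.002  -0.0089]
0.6 [ 3.  36.7] [ 0.0029 -0.0086]
0.7 [ 6.  30.1] [ 0.0038 -0.0082]
0.8 [ 9.6 23.9] [ 0.0046 -0.0078]
0.9 [13.9 18.1] [ 0.0054 -0.0073]
1.0 [18.8 12.8] [ 0.0061 -0.0067]
1.1 [24.2  8. ] [ 0.0067 -0.006 ]
1.2 [30.1  3.8] [ 0.0073 -0.0053]
1.3 [36.4  0.2] [ 0.0079 -0.0045]
1.4 [43.  -2.8] [ 0.0083 -0.0037]
1.5 [49.9 -5. ] [ 0.0087 -0.0028]
```

View pics/w12.png

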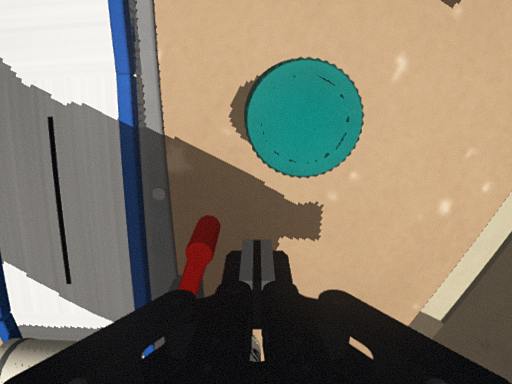

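Emit:
{"method": "step_arm", "body": {
  "steps": [
    [[0,0,0],[-0.0044,0.002,-0.0068],1],
    [[0,0,0],[-0.0044,0.002,-0.0068],1],
    [[0,0,0],[-0.0044,0,-0.0067],1],
    [[0,0,0],[-0.0011,0,-0.0042],1],
    [[0,0,0],[-0.0011,0,-0.0042],1],
    [[0,0,0],[-0.0007,0,-0.0043],1],
    [[0,0,0],[-0.0006,0,-0.0043],1],
    [[0,0,0],[-0.0002,0,-0.0045],1],
    [[0,0,0],[-0.0002,0,-0.0045],1],
    [[0,0,0],[0,0,0],1]
  ]
}}

```text
time_s: 15.38
ee_pos: [0.5902, -0.2733, 0.0342]
eef_rot: [-0.605, 0.605, -0.366, 0.366]
wrist_force: [-0.0, -0.2, -0.7]
gripper_width: 0.001
```

```bash
python3 -c "
from h import *
st()
f=eyes.grab_frame('wrist');cv2.imwrite('pics/w13.png',f['img'])
for d in spotter.place_of(f,'keeper_peg'): print('w',d['p'],ramp(c2w(f,d['location'])))
"
```

```text
t 15.38 ramp xyz [ 0.3 78.8 34.2] w [ 0.5902 -0.2733  0.0342] F [-0.  -0.2 -0.7] grip 0.001
 turn deg to desired [ 0.03 -0.18  0.01]
 turn deg to desired [-1.0000e-02  1.7982e+02  5.0000e-02]
w 0.91 [-0.9 57.8 66.7]
```

View pics/w13.png

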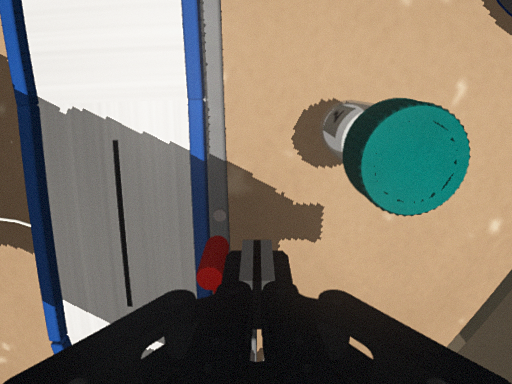

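Emit:
{"method": "step_arm", "body": {
  "steps": [
    [[0,0,0],[-0.001,0,-0.004],1],
    [[0,0,0],[-0.0008,0,-0.0045],1],
    [[0,0,0],[-0.0005,0,-0.0045],1],
    [[0,0,0],[-0.0004,0,-0.0045],1],
    [[0,0,0],[0.0001,0,-0.0045],1],
    [[0,0,0],[0.0001,0,-0.0045],1],
    [[0,0,0],[0.0005,0,-0.0045],1],
    [[0,0,0],[0.0006,0,-0.0045],1],
    [[0,0,0],[0.001,0,-0.0044],1],
    [[0,0,0],[0.001,0,-0.0044],1]
  ]
}}

```text
time_s: 16.32
ee_pos: [0.5593, -0.2897, 0.0342]
eef_rot: [-0.605, 0.605, -0.366, 0.366]
wrist_force: [0.2, 0.1, 0.2]
gripper_width: -0.003
```

```bash
python3 -c "
from h import *
st()
f=eyes.grab_frame('wrist');cv2.imwrite('pics/w14.png',f['img'])
for d in spotter.place_of(f,'keeper_peg'): print('w',d['p'],ramp(c2w(f,d['location'])))
"
```

```text
t 16.32 ramp xyz [ 0.4 43.8 34.2] w [ 0.5593 -0.2897  0.0342] F [0.2 0.1 0.2] grip -0.003
 turn deg to desired [ 0.   -0.14 -0.01]
 turn deg to desired [1.0000e-02 1.7986e+02 1.0000e-02]
w 0.81 [10.5 27.  66.2]
```

View pics/w14.png

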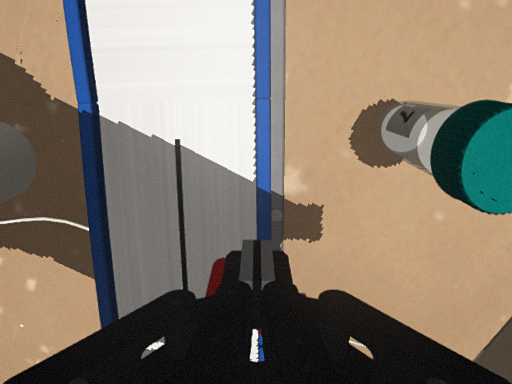

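Emit:
{"method": "step_arm", "body": {
  "steps": [
    [[0,0,0],[0.0014,0,-0.0043],1],
    [[0,0,0],[0.0015,0,-0.0043],1],
    [[0,0,0],[0.0019,0,-0.0041],1],
    [[0,0,0],[0.0019,0,-0.0041],1],
    [[0,0,0],[0.0023,0,-0.0039],1],
    [[0,0,0],[0.0023,0,-0.0039],1],
    [[0,0,0],[0.0027,0,-0.0037],1],
    [[0,0,0],[0.0027,0,-0.0036],1],
    [[0,0,0],[0.003,0,-0.0034],1],
    [[0,0,0],[0.0031,0,-0.0033],1]
  ]
}}

```text
time_s: 17.25
ee_pos: [0.5406, -0.3203, 0.0342]
eef_rot: [-0.605, 0.605, -0.366, 0.366]
wrist_force: [-0.8, 0.6, 0.6]
gripper_width: 0.002
```

```bash
python3 -c "
from h import *
st()
f=eyes.grab_frame('wrist');cv2.imwrite('pics/w15.png',f['img'])
for d in spotter.place_of(f,'keeper_peg'): print('w',d['p'],ramp(c2w(f,d['location'])))
f=eyes.grab_frame('scene');cv2.imwrite('pics/s15.png',cv2.resize(f['img'][120:270,180:380],None,fx=3.8,fy=3.8))
for n in('keeper_peg','roller'):
 for d in spotter.place_of(f,n): print(n,d['p'],ramp(c2w(f,d['location'])))
"
```

```text
t 17.25 ramp xyz [18.7 12.9 34.2] w [ 0.5406 -0.3203  0.0342] F [-0.8  0.6  0.6] grip 0.002
 turn deg to desired [ 0.01 -0.14 -0.01]
 turn deg to desired [1.0000e-02 1.7986e+02 1.0000e-02]
keeper_peg 0.66 [-6.1  2.2  3.8]
keeper_peg 0.59 [37.8  0.1 67.3]
roller 0.8 [-209.  -136.4   22.6]
roller 0.73 [-281.1  331.3   20. ]
roller 0.62 [-157.4  244.9   21.2]
```

View pics/s15.png

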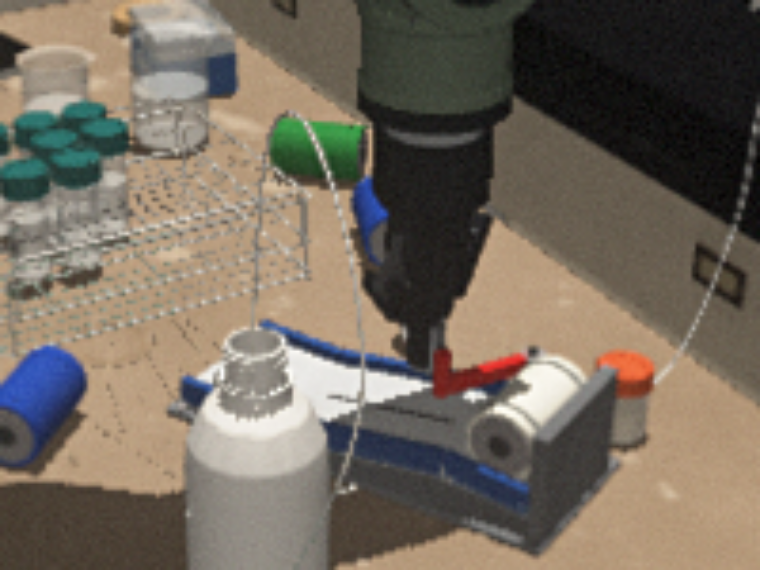

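Emit:
{"method": "step_arm", "body": {
  "steps": [
    [[0,0,0],[0.0034,0,-0.0031],1],
    [[0,0,0],[0.0034,0,-0.003],1],
    [[0,0,0],[0.0037,0,-0.0027],1],
    [[0,0,0],[0.0037,0,-0.0027],1],
    [[0,0,0],[0.0039,0,-0.0023],1],
    [[0,0,0],[0.004,0,-0.0023],1],
    [[0,0,0],[0.0041,0,-0.0019],1],
    [[0,0,0],[0.0041,0,-0.0018],1],
    [[0,0,0],[0.0043,0,-0.0014],1],
    [[0,0,0],[0.0043,0,-0.0014],1]
  ]
}}

```text
time_s: 18.33
ee_pos: [0.5393, -0.3563, 0.0342]
eef_rot: [0.605, -0.605, 0.366, -0.366]
wrist_force: [-0.6, 0.4, -0.8]
gripper_width: 0.001
```

```bash
python3 -c "
from h import *
st()
f=eyes.grab_frame('scene');cv2.imwrite('pics/s16.png',cv2.resize(f['img'][150:270,240:380],None,fx=5,fy=5))
for n in('keeper_peg','roller'):
 for d in spotter.place_of(f,n): print(n,d['p'],ramp(c2w(f,d['location'])))
"
```

```text
t 18.33 ramp xyz [49.9 -4.9 34.2] w [ 0.5393 -0.3563  0.0342] F [-0.6  0.4 -0.8] grip 0.001
 turn deg to desired [-0.   -0.14 -0.  ]
 turn deg to desired [ 0.0000e+00  1.7986e+02 -1.0000e-02]
keeper_peg 0.56 [68.2 -7.2 68.4]
roller 0.91 [102.6  -1.6  55.4]
roller 0.9 [-280.   331.2   17.7]
roller 0.65 [-208.1 -131.3   23.3]
roller 0.58 [-153.5  246.2   21.7]
```

View pics/s16.png

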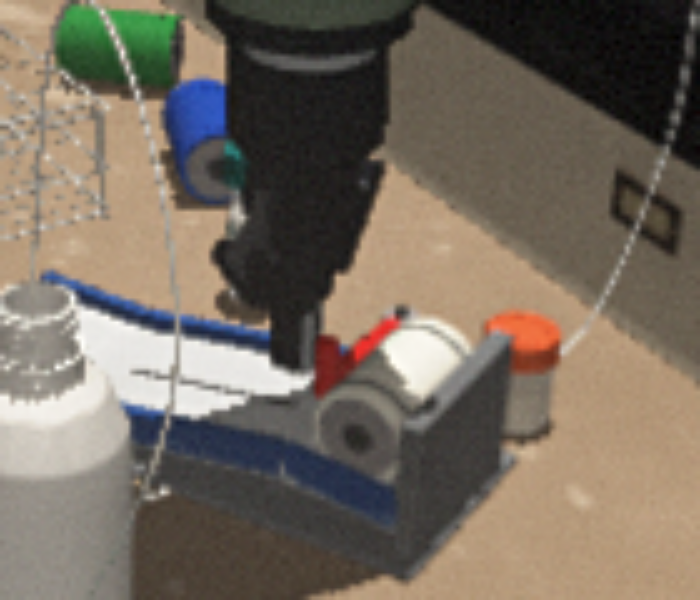

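Push the last few mm to the end stop, slowly.

Emit:
{"method": "step_arm", "body": {
  "steps": [
    [[0,0,0],[0.002,0,-0.0005],1],
    [[0,0,0],[0.002,0,-0.0005],1],
    [[0,0,0],[0.001,0,0],1],
    [[0,0,0],[0.001,0,0],1],
    [[0,0,0],[0,0,0],1],
    [[0,0,0],[0,0,0],1]
  ]
}}

```text
time_s: 18.98
ee_pos: [0.5407, -0.3606, 0.0342]
eef_rot: [-0.605, 0.605, -0.366, 0.366]
wrist_force: [-1.0, 0.5, 0.1]
gripper_width: -0.0
```

Emit:
{"method": "step_arm", "body": {
  "steps": [
    [[0,0,0],[-0.003,0,0],1],
    [[0,0,0],[-0.012,0,0],1],
    [[0,0,0],[-0.02,-0.005,0],1],
    [[0,0,0],[-0.02,-0.02,0],1],
    [[0,0,0],[-0.03,-0.04,0],1],
    [[0,0,0],[-0.04,-0.04,0],1],
    [[0,0,0],[-0.04,-0.04,0],1],
    [[0,0,0],[-0.04,0,0],1],
    [[0,0,0],[-0.04,0,0],1],
    [[0,0,0],[-0.04,0,0],1]
  ]
}}

```text
time_s: 19.82
ee_pos: [0.4362, -0.162, 0.1457]
eef_rot: [0.605, -0.605, 0.366, -0.366]
wrist_force: [1.0, 0.5, -1.1]
gripper_width: 0.003
```

```bash
python3 -c "
from h import *
st()
for k in ('scene','top'):
 f=eyes.grab_frame(k);cv2.imwrite('pics/%s17.png'%k,cv2.resize(f['img'][150:270,240:380] if k=='scene' else f['img'][100:260,220:420],None,fx=4,fy=4))
 for n in('keeper_peg','roller','sample_tube','jar','dropper'):
  for d in spotter.place_of(f,n): print(n,round(d['p'],2),ramp(c2w(f,d['location'])),c2w(f,d['location']).round(3))
"
```

```text
t 19.82 ramp xyz [-170.    -5.5  145.7] w [ 0.4362 -0.162   0.1457] F [ 1.   0.5 -1.1] grip 0.003
 turn deg to desired [-0.05 -0.17  0.04]
 turn deg to desired [-7.0000e-02  1.7983e+02 -8.0000e-02]
keeper_peg 0.46 [73.3 -9.6 66.3] [ 0.546 -0.379  0.066]
roller 0.89 [-205.9 -133.1   23.3] [ 0.307 -0.19   0.023]
roller 0.83 [-154.4  246.    20.7] [ 0.666 -0.058  0.021]
roller 0.67 [-284.   330.5   20.1] [0.68  0.096 0.02 ]
roller 0.59 [103.7  -0.8  57.5] [ 0.568 -0.402  0.057]
sample_tube 0.93 [-52.9 132.1  -0.5] [ 0.613 -0.201 -0.   ]
sample_tube 0.18 [109.3   4.5  57.1] [ 0.575 -0.404  0.057]
jar 0.58 [128.7  99.8  -0.7] [ 0.669 -0.377 -0.001]
keeper_peg 0.79 [71.9 -9.7 59.9] [ 0.545 -0.378  0.06 ]
keeper_peg 0.26 [104.3   2.1  57.4] [ 0.571 -0.401  0.057]
roller 0.81 [-152.4  240.7   24.4] [ 0.662 -0.063  0.024]
roller 0.64 [103.8  -3.8  57.9] [ 0.566 -0.403  0.058]
roller 0.62 [-285.   333.1   21.9] [0.682 0.098 0.022]
roller 0.54 [69.9 65.4 55. ] [ 0.611 -0.341  0.055]
sample_tube 0.58 [-54.1 129.5  -0.6] [ 0.61  -0.201 -0.001]
dropper 0.69 [ -37.8 -119.1   -5.6] [ 0.397 -0.332 -0.006]
```

View pics/scene17.png

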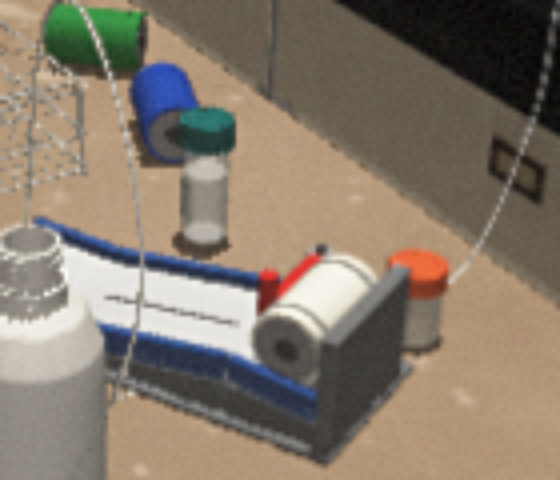

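View pics/top17.png

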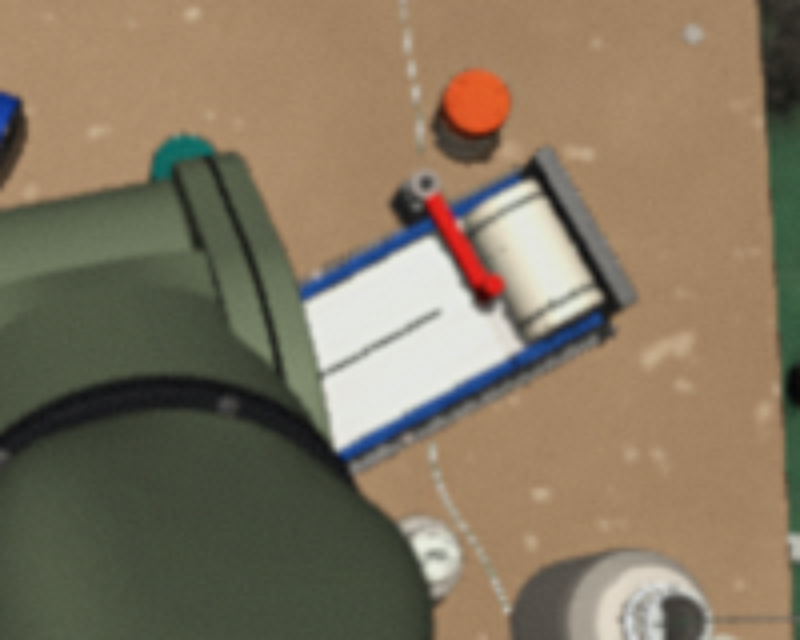

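The top picture shows the red arm parallel to the stop plate, with its peg at (490,287) just behind the seated roller at (535,260). The tube, jar and bottle are in place and the arm is clear.

```bash
python3 -c "
from h import *
print(sensors.state()['qvel'].round(3));print(job.finish_job())"
```

```text
[-0.003 -0.001 -0.     0.004  0.001 -0.001 -0.001]
the job is handed in; nothing more can be done
None
```

I pushed the roller slowly up the slope with two half-open fingertips until it tipped over the crest and ran to the stop plate. I then swung the keeper across the lane with the shut fingers, backed the arm clear and handed the job in at about 20 s. The hand-in reported no verdict.

**Last checks:**
- **Roller:** read at ramp x of about 104 mm, against 105 mm for the seat, and 57–58 mm above the table. It was across the lane and level with the seat.
- **Keeper:** the peg read about (72–73, -10) mm against an ideal (72, -5) mm. That is about 1.57 rad, and the arm looks parallel to the stop plate.
- **Bystanders:** tube, jar and bottle upright and within about 4 mm of where they started, which is within the networks' error. The jar was found only in the scene picture and the bottle only in the top picture.
- **Arm:** at rest and clear of everything, with the wrist force near zero.

**One reading disagreed:** both cameras' depth put the real fingertips about 30 mm above the reported TCP. My first approach would therefore have met the roller near its top. I saw this before anything moved, backed off and lowered the fingers to the measured tip height, and used that height from then on.

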